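# Refit the belt drive of a floor machine

### The arm

A 6-joint arm with a two-finger parallel gripper is mounted at the origin on the work surface. World frame = base frame: x ahead of the robot, y to its left, z up, the work surface at z = 0. Lengths are in m, angles in rad, forces in N, time in s.
With the tool pointing down it reaches from about 0.375 to 0.9 m from the base axis. Payload 3.1 kg.
Tool frame: the origin (TCP) lies on the centre line of the jaws, within the pads' length; the fingertips stand 19 mm ahead of it and the grasp point (between the pads) is the TCP; z points along the fingers, y is the line along which they close (so a half turn about z gives the same grasp; the last joint's range is limited). The gripper opens to 85 mm and grips with 20 to 120 N. Pads are 22 mm wide; open, the fingers measure 114 mm over their backs; the gripper's body (76 mm by 85 mm) begins 54 mm behind the grasp point. The pads swing forward as they close: fully open they stand 13 mm farther back than shut.
Start: joints at [-1.294, 0.527, 1.433, -0, 1.181, -0.178], TCP at [0.275, -0.561, 0.214] pointing down, gripper open.
Joint ranges: [-3.08, 3.08], [-0.75, 2.2], [0.22, 2.44], [-1.43, 4.57], [0, 2.65], [-2.85, 2.85]. Speed limits (rad/s): [2.79, 2.79, 3.14, 3.14, 3.14, 3.14].

### API

Orientations are given as a unit quaternion [x, y, z, w].
In Python, from station import manip gives the robot as it stands.
- The arm moves only by the tool servo_tool, never from a script. Its argument "rows" is a list that holds one entry, the list of rows, each a list of 7 numbers: the turn, a rotation vector about the tool's x, y, z in degrees, then the shift along the tool's x, y, z in m, then the gripper command: -1 is shut, 1 is fully open, values between are in proportion. In form: [[[wx, wy, wz, tx, ty, tz, jaw], ...]]. A call has 1 to 8 rows; each row shifts and turns the commanded pose from where the row before left it, along the tool's axes as they then stand; what a row does not reach is not made up. A row lasts 1/12 s, in which the tool goes at most 41.7 mm and 7.16 degrees, less where a joint would pass 70% of its speed; a pose out of reach is approached as far as the arm can. A call is refused whole if a number of a shift passes 0.0417 or a number of a turn 7.16, either way. A call with a gripper value outside its range is refused whole. The fingers move at their own pace and stop on an object; "squeeze" is the grip in N (left out, the last holds). Time passes only in rows, so rows that do not move let the fingers close. It gives the time, the measured TCP pose, the force, the opening and the grip force at its end, in the units of the state.
- manip.sense(): the state, without advancing time (a new reading comes with each control period).
- manip.snapshot(name): name is "scene" or "top" or "wrist"; returns the picture (480x640x3 uint8, blue, green, red); there is no depth.
- manip.camera_info(name): a dict with "K" (3x3 intrinsics, pixels), "camera_from_world" (4x4, takes a point from world to camera coordinates). Camera axes: x right, y down, z forward; pixel columns grow to the right and rows downward; lengths in m; the calibration is good to about 2 mm. The wrist camera is an equidistant fisheye: a pixel r from the principal point sees the ray r / f radians off the axis. A picture is of the moment at which its call begins: read the wrist's pose just before it. camera_info takes no time and is no camera call; for the wrist camera it gives the pose at the moment of the call.
- manip.sign_off(): hands the job in; it is judged then, once.
The state is a dict: "t": time; "q": joint angles; "qd": joint speeds; "tau": joint torques, N m; "tcp_pos": TCP position; "tool_rot": TCP orientation; "force": force on the tool from outside, world axes, zero at the start; "ft_torque": the same for the moment, N m; "finger_gap": opening from 0.0 (shut) to 1.0 (fully open); "gripper_force": force on a finger pad.
Only numpy, scipy, OpenCV 4.12 (cv2) and the standard library are available. Lean on these libraries where they do the work, as an engineer would, in place of code of your own. Each camera call takes 0.05 s, during which the arm holds its last target. There are 200 camera calls.

### The job

Put the drive parts back on their two upright shafts. On the square grey motor unit with the longer shaft go the wide gear first, then the plain sleeve, then the small gear on top; on the round idler unit with the shorter shaft go the flanged pulley and then the end cap over it. Every part keeps the way up it lies now and sits fully down on what is beneath it; leave the tub, the spray bottle and the spanner where they are.

Things in the scene. Friction and masses are not known exactly. Their poses are not given: they have to be found in the camera images.
- motor_unit: Target, fixed to the bench: square grey housing 86 x 86 mm (thin dark fins reach 88.5 mm), 35 mm high, flat top, with four bolt heads rising 1 mm near its corners, and a bright shaft of 18 mm diameter standing upright at its middle from the flat top to 89 mm above the bench; the last 6 mm of the shaft taper to 8 mm diameter. Origin: centre of the underside, on the shaft's axis; z up; x and y along the sides. It may stand at any place and yaw in the work area.
- idler_unit: Target, fixed to the bench: round aluminium base 90 mm in diameter, 35 mm high, flat top, with three small bolt heads rising 1 mm, and a bright upright shaft of 18 mm diameter at its middle up to 75 mm above the bench; the last 6 mm taper to 8 mm diameter. Origin: centre of the underside, on the shaft's axis; z up.
- wide_gear: Loose dark steel gear lying hub up, about 0.42 kg: toothed disc 92 mm across the teeth and 10 mm thick, on it a plain round hub of 44 mm diameter up to 24 mm above the underside (grip it by the hub, 14 mm tall); bore of 26 mm diameter right through. Origin: centre of the underside; z is up along its axis.
- sleeve: Loose plain brass ring without teeth or flanges, about 0.08 kg: 38 mm outside, 26 mm bore right through, 18 mm high, standing on end. Origin: centre of the underside; z is up along its axis.
- small_gear: Loose dark steel gear lying hub up, about 0.16 kg: toothed disc 60 mm across the teeth and 8 mm thick, on it a plain round hub of 38 mm diameter up to 22 mm above the underside (grip it by the hub, 14 mm tall); bore of 26 mm right through. Origin: centre of the underside; z is up along its axis.
- pulley: Loose grey plastic flanged belt pulley, about 0.06 kg, standing on end: two flanges of 54 mm diameter, 4 mm thick, at bottom and top, between them a waist of 42 mm diameter; 28 mm high; bore of 26 mm right through (can be gripped across the flanges). Origin: centre of the underside; z is up along its axis.
- end_cap: Loose brass cap, about 0.13 kg, standing mouth down: 42 mm diameter, 28 mm high, closed and slightly domed top (no hole seen from above; its side is straight up to 22 mm); blind bore of 26 mm diameter and 16 mm depth from below. Origin: centre of the underside; z is up along its axis.
- tub: Bystander, leave alone: white screw-top tub, 80 mm diameter, 120 mm high, at the right-hand (-y) edge of the work. Origin: centre of its underside.
- sprayer: Bystander, leave alone: white spray bottle 70 mm in diameter, 181 mm high with its grey spray head (60 mm long), at the left-hand (+y) edge of the work. Origin: centre of its underside.
- spanner: Bystander, leave alone: dark steel spanner 200 mm long lying flat beyond the parts, roughly along y. Origin: underside near its middle; x along its length.

How it is judged:
At the end, for the whole second after the job is handed in: Undersides above the unit's underside: motor unit: wide gear 35, sleeve 59, small gear 77 mm; idler unit: pulley 35, end cap 63 mm; each within 4 mm, within 8 mm of the shaft's axis, upright within 0.15 rad, at rest (0.02 m/s, 0.3 rad/s) and released (horizontal distance between each of wide_gear, sleeve, small_gear and motor_unit below 0.008 m and z of wide_gear in the frame of motor_unit between 0.031 and 0.039 m and angle between each of wide_gear, sleeve, small_gear, pulley, end_cap's own z axis and vertical below 0.15 rad and linear speed of each of wide_gear, sleeve, small_gear, pulley, end_cap below 0.02 m/s and angular speed of each of wide_gear, sleeve, small_gear, pulley, end_cap below 0.3 rad/s and z of sleeve in the frame of motor_unit between 0.055 and 0.063 m and z of small_gear in the frame of motor_unit between 0.073 and 0.081 m and horizontal distance between each of pulley, end_cap and idler_unit below 0.008 m and z of pulley in the frame of idler_unit between 0.031 and 0.039 m and z of end_cap in the frame of idler_unit between 0.059 and 0.067 m); the robot touches nothing.
It fails at once if the tub is shifted more than 30 mm or knocked over (distance of tub from where it was at the start of the episode above 0.03 m or angle between tub's own z axis and vertical above 0.5 rad).
It fails at once if the spray bottle is shifted more than 30 mm or knocked over (distance of sprayer from where it was at the start of the episode above 0.03 m or angle between sprayer's own z axis and vertical above 0.5 rad).
It fails at once if the spanner is shifted more than 30 mm or knocked over (distance of spanner from where it was at the start of the episode above 0.03 m or angle between spanner's own z axis and vertical above 0.5 rad).
It also fails if it takes over 134 s, if anything falls off the work surface, if the arm or the gripper's body presses on something with over 40 N, if the wrist force passes 120 N, or if a joint passes its speed limit or range.

## Working session

There is one attempt and no reset: what is moved stays moved. The work goes in short steps, Python scripts to look and compute and a tool call to move; the robot and the scene stay as the last step left them, time stands still between calls to the robot, and variables do not carry over. Pictures are saved under pics/ and viewed, at most 14 in all, crops included, and the job is handed in when it is done.

Besides the shell and the picture viewer there is one more tool, called after "Emit:" as a command line: name --argument value ..., lists and objects as JSON in quotes. servo_tool: Moves the arm, as the interface text tells. Its arguments: {"type":"object","properties":{"rows":{"type":"array","items":{"type":"array","items":{"type":"array","items":{"type":"number"}}}},"squeeze":{"type":"number"}},"required":["rows"]}

```bash
mkdir -p pics; python3 - <<'E'
from station import manip
import cv2,numpy as np
for n in("top","scene"):
    cv2.imwrite(f"pics/{n}0.png",manip.snapshot(n))
    c=manip.camera_info(n);print(n,np.round(c["K"],1).tolist(),np.round(c["camera_from_world"],4).tolist())
s=manip.sense();print({k:np.round(v,4).tolist() for k,v in s.items()})
E
```

```text
top [[517.7, 0.0, 322.0], [0.0, 517.7, 236.1], [0.0, 0.0, 1.0]] [[0.0245, -0.9996, 0.0119, -0.0295], [-0.9895, -0.0259, -0.1425, 0.6277], [0.1427, -0.0083, -0.9897, 1.12], [0.0, 0.0, 0.0, 1.0]]
scene [[556.9, 0.0, 318.6], [0.0, 556.9, 238.9], [0.0, 0.0, 1.0]] [[-0.4187, 0.9081, 0.0062, 0.2512], [0.7891, 0.3673, -0.4923, -0.4927], [-0.4493, -0.2012, -0.8704, 1.6125], [0.0, 0.0, 0.0, 1.0]]
{'t': 0.1, 'q': [-1.2935, 0.5284, 1.4338, -0.0, 1.1814, -0.1785], 'qd': [0.0014, -0.0041, -0.0027, -0.0004, -0.0002, 0.0], 'tau': [-0.0004, -44.3305, -17.8586, -0.0003, 0.0039, -0.0], 'tcp_pos': [0.2749, -0.5605, 0.2129], 'tool_rot': [0.9741, 0.2259, -0.0001, -0.001], 'force': [-0.5506, -0.512, -0.8327], 'ft_torque': [0.0238, -0.0229, 0.0429], 'gripper_force': 0.0, 'finger_gap': 1.0017}
```

View pics/top0.png

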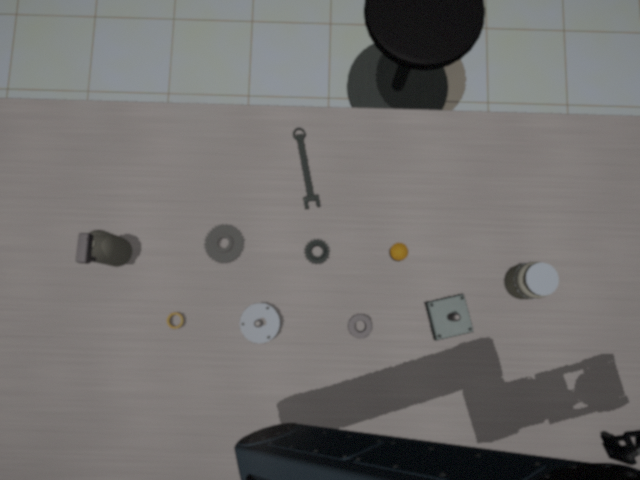

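View pics/scene0.png

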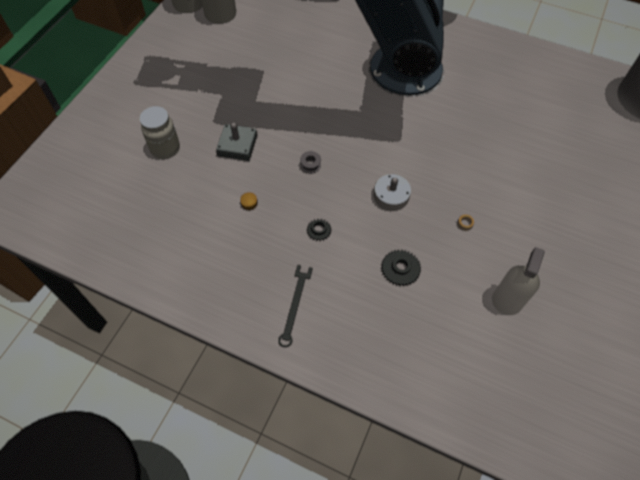

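The top view shows the wide gear at about (225,243), small gear (317,251), cap (399,252), sleeve (176,320), idler (260,323), pulley (360,325) and motor (449,316). The scene view agrees with this layout. Next I'll measure positions.

```bash
cat >h.py <<'E'
import cv2,numpy as np
from station import manip
from scipy.spatial.transform import Rotation as R
def ray(px,c,fish=False):
    K=c["K"];T=np.array(c["camera_from_world"]);d=np.array([(px[0]-K[0][2])/K[0][0],(px[1]-K[1][2])/K[1][1],1.])
    if fish:
        r=np.hypot(d[0],d[1]);d=np.array([d[0]/r*np.sin(r),d[1]/r*np.sin(r),np.cos(r)]) if r>1e-9 else d
    return -T[:3,:3].T@T[:3,3],T[:3,:3].T@d
def onplane(px,c,z,fish=False):
    o,d=ray(px,c,fish);return o+d*(z-o[2])/d[2]
def st():
    s=manip.sense();r=R.from_quat(s["tool_rot"]);M=r.as_matrix()
    print("t %.2f"%s["t"],"tcp",np.round(s["tcp_pos"],4),"yaw %.1f tilt %.1f"%(np.degrees(np.arctan2(M[1,0],M[0,0])),np.degrees(np.arccos(-M[2,2]))),"F",np.round(s["force"],1),"gap %.3f"%s["finger_gap"],"gf %.1f"%s["gripper_force"],"q",np.round(s["q"],2))
    return s
E
cat >loc.py <<'E'
from h import *
im=cv2.imread("pics/top0.png");c=manip.camera_info("top")
bg=cv2.medianBlur(im,99)
d=np.abs(im.astype(int)-bg).sum(2);m=(d>40).astype(np.uint8)*255
for n,x,y,z in[("wide",225,243,.005),("small",317,251,.004),("cap",399,252,.02),("sleeve",176,320,.018),("idler",260,323,.035),("pulley",360,325,.028),("motor",449,316,.035)]:
    r=34;w=np.zeros_like(m);w[y-r:y+r,x-r:x+r]=m[y-r:y+r,x-r:x+r]
    cs,_=cv2.findContours(w,cv2.RETR_EXTERNAL,cv2.CHAIN_APPROX_NONE);k=max(cs,key=cv2.contourArea)
    (u,v),(a,b),_=cv2.minAreaRect(k)
    p=onplane((u,v),c,z);print(n,(round(u),round(v)),"size mm",np.round(np.array([a,b])*1.0/517.7*1200*.93,0),p.round(3),"reach %.3f"%np.hypot(p[0],p[1]))
for n,px,z in[("motorshaft",(454,316),.089),("idlershaft",(259,323),.075)]:print(n,onplane(px,c,z).round(3))
E
python3 loc.py
```

```text
wide (224, 244) size mm [84. 86.] [0.611 0.213 0.005] reach 0.647
small (317, 251) size mm [56. 56.] [ 0.599 -0.003  0.004] reach 0.599
cap (398, 252) size mm [39. 43.] [ 0.6   -0.189  0.02 ] reach 0.629
sleeve (176, 320) size mm [34. 41.] [0.434 0.308 0.018] reach 0.532
idler (259, 323) size mm [79. 80.] [0.432 0.121 0.035] reach 0.449
pulley (360, 325) size mm [52. 54.] [ 0.433 -0.102  0.028] reach 0.445
motor (448, 316) size mm [89. 89.] [ 0.457 -0.298  0.035] reach 0.545
motorshaft [ 0.458 -0.298  0.089]
idlershaft [0.433 0.117 0.075]
```

Emit:
servo_tool --rows '[[[0,0,6.5,0,0,0,1],[0,0,6.5,0,0,0,1],[0,0,6.5,0,0,0,1],[0,0,6.6,0,0,0,1]]]'

```text
t: 0.43
tcp_pos: [0.275, -0.5607, 0.2132]
tool_rot: [1.0, -0.003, -0.0, -0.001]
force: [-0.1, 0.3, 0.1]
finger_gap: 0.999
gripper_force: 0.0
```

Emit:
servo_tool --rows '[[[0,0,0,0.02,-0.034,0,1],[0,0,0,0.02,-0.034,0,1],[0,0,0,0.02,-0.034,0,1],[0,0,0,0.02,-0.034,0,1],[0,0,0,0.02,-0.033,0,1],[0,0,0,0.02,-0.033,0,1],[0,0,0,0.02,-0.03,0,1],[0,0,0,0.02,-0.03,0,1]]]'

```text
t: 1.1
tcp_pos: [0.4355, -0.2971, 0.2136]
tool_rot: [1.0, 0.0, -0.0, -0.0]
force: [0.8, -0.2, 1.1]
finger_gap: 0.998
gripper_force: 0.0
```

Emit:
servo_tool --rows '[[[0,0,0,0.0115,0,0,1],[0,0,0,0.0115,0,0,1],[0,0,0,0,0,0,1]]]'

```text
t: 1.35
tcp_pos: [0.4604, -0.3001, 0.214]
tool_rot: [1.0, 0.001, 0.001, 0.001]
force: [0.1, -0.6, -0.5]
finger_gap: 1.001
gripper_force: 0.0
```

```bash
cat >look.py <<'E'
import sys
from h import *
st();c=manip.camera_info("wrist");im=manip.snapshot("wrist");cv2.imwrite(f"pics/{sys.argv[1]}.png",im)
import json;json.dump({k:np.array(v).tolist() for k,v in c.items() if k in("K","camera_from_world")},open(f"pics/{sys.argv[1]}.json","w"))
print(np.round(c["K"],1).tolist(),"cam at",ray((0,0),c)[0].round(3))
E
python3 look.py w1
```

```text
t 1.35 tcp [ 0.4604 -0.3001  0.214 ] yaw 0.1 tilt 0.2 F [ 0.1 -0.6 -0.5] gap 1.001 gf 0.0 q [-0.78  0.42  1.63  0.    1.09  0.79]
[[371.6, 0.0, 319.1], [0.0, 371.6, 236.5], [0.0, 0.0, 1.0]] cam at [ 0.54  -0.3    0.373]
```

View pics/w1.png

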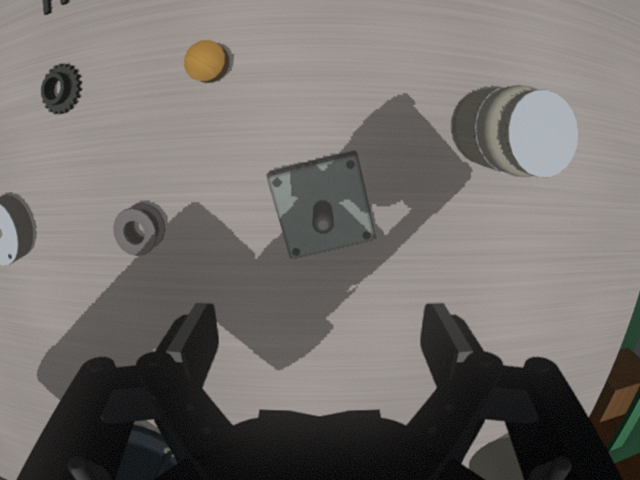

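The wrist view shows the motor housing corners at (268,173), (356,152), (375,237) and (292,258). The shaft tip is near (322,226), the pulley near (137,229), the cap near (206,61) and the small gear near (61,89).

```bash
python3 - <<'E'
from h import *
import json
c=json.load(open("pics/w1.json"))
P=[onplane(p,c,.035,True) for p in[(268,173),(356,152),(375,237),(292,258)]]
print(np.array(P).round(4),"sides",[round(np.linalg.norm(P[i]-P[i-1]),4) for i in range(4)],"centre",np.mean(P,0).round(4))
for n,p,z in[("tip",(322,227),.089),("pul",(134,229),.028),("cap",(205,61),.022),("sg",(61,89),.004)]:print(n,onplane(p,c,z,True).round(4))
E
```

```text
[[ 0.4916 -0.2537  0.035 ]
 [ 0.511  -0.3342  0.035 ]
 [ 0.4299 -0.3548  0.035 ]
 [ 0.4081 -0.2744  0.035 ]] sides [np.float64(0.086), np.float64(0.0828), np.float64(0.0837), np.float64(0.0833)] centre [ 0.4601 -0.3043  0.035 ]
tip [ 0.4557 -0.3031  0.089 ]
pul [ 0.4358 -0.105   0.028 ]
cap [ 0.6012 -0.192   0.022 ]
sg [ 0.5982 -0.0029  0.004 ]
```

Emit:
servo_tool --rows '[[[0,0,0,0.011,-0.037,0,1],[0,0,0,0.011,-0.037,0,1],[0,0,0,0.011,-0.037,0,1],[0,0,0,0.011,-0.037,0,1],[0,0,0,0.011,-0.037,0,1],[0,0,0,0.011,-0.037,0,1],[0,0,0,0.011,-0.037,0,1],[0,0,0,0.011,-0.037,0,1]]]'

```text
t: 2.07
tcp_pos: [0.5462, -0.0033, 0.2137]
tool_rot: [1.0, -0.001, -0.0, 0.0]
force: [0.9, 0.4, 0.2]
finger_gap: 0.998
gripper_force: 0.0
```

Emit:
servo_tool --rows '[[[0,0,0,0.011,-0.037,0,1],[0,0,0,0.011,-0.037,0,1],[0,0,0,0.011,-0.037,0,1],[0,0,0,0.011,-0.037,0.02,1],[0,0,0,0.011,-0.037,0.02,1],[0,0,0,0.008,-0.03,0.02,1],[0,0,0,0,0,0,1],[0,0,0,0,0,0,1]]]'

```text
t: 2.73
tcp_pos: [0.6074, 0.2084, 0.1532]
tool_rot: [1.0, 0.001, -0.002, 0.001]
force: [-0.3, -0.7, 1.0]
finger_gap: 1.002
gripper_force: 0.0
```

```bash
python3 look.py w2
```

```text
t 2.73 tcp [0.6074 0.2084 0.1532] yaw 0.1 tilt 0.2 F [-0.3 -0.7  1. ] gap 1.002 gf 0.0 q [ 0.16  0.62  1.44 -0.    1.08  1.73]
[[371.6, 0.0, 319.1], [0.0, 371.6, 236.5], [0.0, 0.0, 1.0]] cam at [0.688 0.208 0.312]
```

View pics/w2.png

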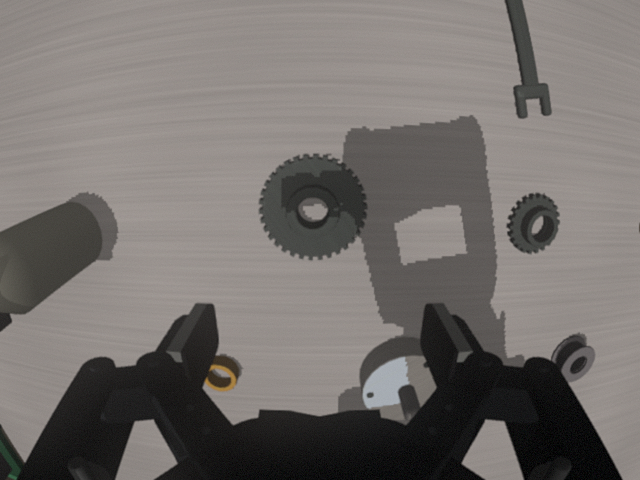

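The wide gear disc spans x 260–367 and y 153–260, so its centre is about (313,206). The sleeve is at (222,374) and the small gear at about (533,224).

```bash
python3 - <<'E'
from h import *
import json
c=json.load(open("pics/w2.json"))
for n,p,z in[("wide",(313.5,206.5),.008),("L",(260,207),.008),("R",(367,206),.008),("sg",(530,224),.004),("sleeve",(222,375),.018)]:print(n,onplane(p,c,z,True).round(4))
E
```

```text
wide [0.6139 0.2125 0.008 ]
L [0.6136 0.2579 0.008 ]
R [0.6145 0.1673 0.008 ]
sg [0.5991 0.0034 0.004 ]
sleeve [0.4398 0.3077 0.018 ]
```

Emit:
servo_tool --rows '[[[0,0,0,0.003,-0.002,0.025,1],[0,0,0,0.003,-0.0025,0.025,1],[0,0,0,0,0,0.03,1],[0,0,0,0,0,0.025,1],[0,0,0,0,0,0.012,1],[0,0,0,0,0,0.004,1],[0,0,0,0,0,0,1],[0,0,0,0,0,0,-1]]]' --squeeze 50

```text
t: 3.45
tcp_pos: [0.6155, 0.2126, 0.0361]
tool_rot: [1.0, -0.0, 0.001, -0.0]
force: [-0.8, 1.0, 0.5]
finger_gap: 0.884
gripper_force: 0.0
```

Emit:
servo_tool --rows '[[[0,0,0,0,0,0,-1],[0,0,0,0,0,0,-1],[0,0,0,0,0,0,-1],[0,0,0,0,0,0,-1],[0,0,0,0,0,0,-1],[0,0,0,0,0,0,-1],[0,0,0,0,0,0,-1],[0,0,0,0,0,0,-1]]]'

```text
t: 4.12
tcp_pos: [0.6139, 0.2134, 0.0344]
tool_rot: [1.0, 0.0, -0.0, 0.0]
force: [-0.4, -0.1, -0.5]
finger_gap: -0.003
gripper_force: 0.0
```

```bash
python3 look.py w3
```

```text
t 4.12 tcp [0.6139 0.2134 0.0344] yaw 0.0 tilt 0.0 F [-0.4 -0.1 -0.5] gap -0.003 gf 0.0 q [ 0.16  0.79  1.49 -0.    0.87  1.73]
[[371.6, 0.0, 319.1], [0.0, 371.6, 236.5], [0.0, 0.0, 1.0]] cam at [0.694 0.213 0.194]
```

View pics/w3.png

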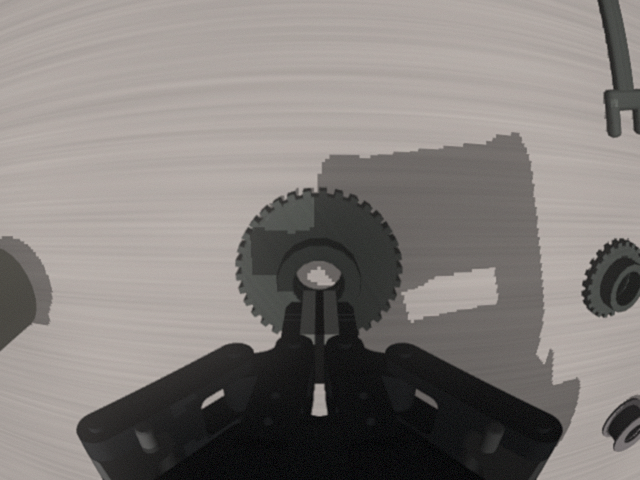

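```bash
python3 - <<'E'
from h import *
import json
c=json.load(open("pics/w3.json"))
for n,p,z in[("bore",(320,273),.024),("disc",(319,267),.010)]:print(n,onplane(p,c,z,True).round(4))
o,d=ray((320,291),c,True)
for x in(.6139,.6249):print("tip z if at x",x,(o+d*(x-o[0])/d[0])[2].round(4))
c=json.load(open("pics/w1.json"))
o,d=ray((205,306),c,True)  # open fingertip, y offset .0425
for y in (-.2576,):print("open tip",(o+d*(y-o[1])/d[1]).round(4),"tcp z .214")
E
```

```text
bore [0.6192 0.2123 0.024 ]
disc [0.6166 0.2129 0.01  ]
tip z if at x 0.6139 0.0334
tip z if at x 0.6249 0.0555
open tip [ 0.4733 -0.2576  0.2537] tcp z .214
```

```bash
python3 - <<'E'
import cv2
im=cv2.imread("pics/w3.png")[170:350,220:420]
cv2.imwrite("pics/w3c.png",cv2.convertScaleAbs(cv2.resize(im,None,fx=3,fy=3,interpolation=cv2.INTER_CUBIC),alpha=1.8,beta=10))
E
```

```text
(no output)
```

View pics/w3c.png

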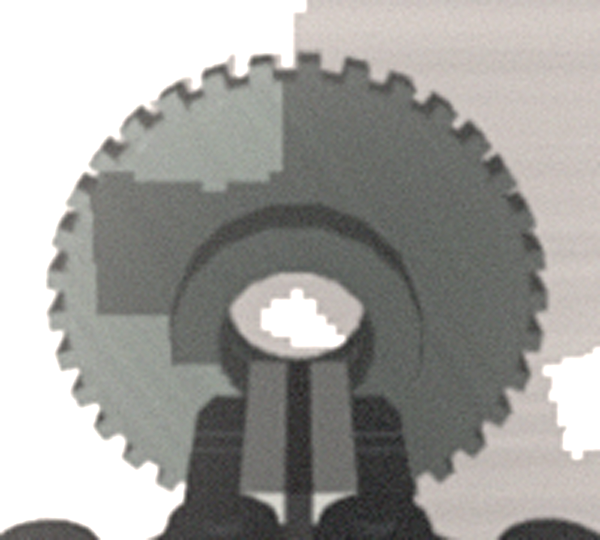

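```bash
python3 - <<'E'
from h import *
import json
c=json.load(open("pics/w1.json"))
o,a=ray((216,306),c,True);_,b=ray((423,306),c,True)
s=.085/(a[1]-b[1]);print("open tips",(o+a*s-[.4604,-.3001,.214]).round(4),(o+b*s-[.4604,-.3001,.214]).round(4))
c=json.load(open("pics/w3.json"))
o,d=ray((319.5,279),c,True)
print("bore ctr",onplane((319.5,281),c,.024,True).round(4), "disc", [onplane(p,c,.01,True).round(4) for p in[(237,267),(402,267),(319,188)]])
# both pads: outer edges crop 242..355 =>px 300.7..338.3 
for w in(.012,.016,.02,.024):
    _,a=ray((301.5,291),c,True);_,b=ray((337.5,291),c,True);s=w/(a[1]-b[1]);print(w,(o+(a+b)/2*s-[.6139,.2134,.0344]).round(4))
E
```

```text
open tips [0.0068 0.0418 0.0283] [ 0.0071 -0.0432  0.0284]
bore ctr [0.6148 0.2126 0.024 ] disc [array([0.6162, 0.2575, 0.01  ]), array([0.6164, 0.1677, 0.01  ]), array([0.6593, 0.2129, 0.01  ])]
0.012 [ 0.0244 -0.0008  0.048 ]
0.016 [ 0.0059 -0.0008  0.0109]
0.02 [-0.0125 -0.0008 -0.0262]
0.024 [-0.031  -0.0008 -0.0632]
```

The crop shows that the shut fingertips stand above the hub, over the bore, and did not go around it. I'll reopen, descend in small steps while watching the force, and set the real tip height from that.

Emit:
servo_tool --rows '[[[0,0,0,0,0,0,1],[0,0,0,0,0,0,1],[0,0,0,0,0,0,1],[0,0,0,0,0,0,1],[0,0,0,0,0,0,1],[0,0,0,0,0,0,1],[0,0,0,0,0,0,1],[0,0,0,0,0,0,1]]]'

```text
t: 4.83
tcp_pos: [0.614, 0.2134, 0.0345]
tool_rot: [1.0, 0.0, -0.0, -0.0]
force: [-1.1, 0.1, -0.5]
finger_gap: 1.0
gripper_force: 0.0
```

Emit:
servo_tool --rows '[[[0,0,0,0,0,0.003,1],[0,0,0,0,0,0.003,1],[0,0,0,0,0,0.003,1],[0,0,0,0,0,0,1]]]'

```text
t: 5.17
tcp_pos: [0.6133, 0.2132, 0.0245]
tool_rot: [1.0, 0.0, -0.001, 0.0]
force: [-0.1, 0.6, -0.4]
finger_gap: 1.0
gripper_force: 0.0
```

```bash
python3 look.py w4; python3 -c "
from h import *
im=manip.snapshot('scene');cv2.imwrite('pics/s4.png',cv2.resize(im[190:330,330:500],None,fx=4,fy=4,interpolation=cv2.INTER_CUBIC))
a=cv2.imread('pics/w4.png');cv2.imwrite('pics/b4.png',cv2.hconcat([cv2.convertScaleAbs(a[130:430,160:480],alpha=1.6),cv2.convertScaleAbs(cv2.resize(im[190:300,340:460],(327,300)),alpha=1.6)]))"
```

```text
t 5.17 tcp [0.6133 0.2132 0.0245] yaw 0.0 tilt 0.1 F [-0.1  0.6 -0.4] gap 1.000 gf 0.0 q [0.16 0.8  1.49 0.   0.85 1.73]
[[371.6, 0.0, 319.1], [0.0, 371.6, 236.5], [0.0, 0.0, 1.0]] cam at [0.693 0.212 0.184]
```

View pics/b4.png

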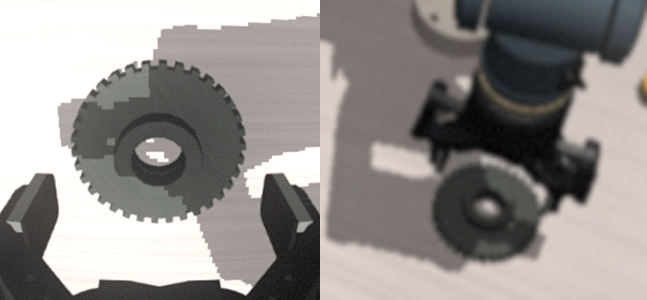

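```bash
python3 - <<'E'
from h import *
import json
w=json.load(open("pics/w4.json"));s=manip.camera_info("scene")
def tri(p,q):
    o1,a=ray(p,w,True);o2,b=ray(q,s)
    k,*_=np.linalg.lstsq(np.c_[a,-b],o2-o1,rcond=None);P,Q=o1+a*k[0],o2+b*k[1];return ((P+Q)/2).round(4),"miss",np.linalg.norm(P-Q).round(4)
print(tri((208,304),(422.5,265)),tri((431,304),(385,250)))
T=s["camera_from_world"];K=np.array(s["K"])
for P in[[.6133,.2132,.0245],[.6133,.2557,.0245],[.6133,.1707,.0245],[.6133,.2557,.045]]:
    v=T[:3,:3]@P+T[:3,3];v=K@v;print(P,(v[:2]/v[2]).round(1))
E
```

```text
(array([0.6153, 0.2593, 0.0522]), 'miss', np.float64(0.0095)) (array([0.6246, 0.1714, 0.069 ]), 'miss', np.float64(0.0098))
[0.6133, 0.2132, 0.0245] [400.9 264.1]
[0.6133, 0.2557, 0.0245] [418.5 271.1]
[0.6133, 0.1707, 0.0245] [383.6 257.1]
[0.6133, 0.2557, 0.045] [420.  267.1]
```

Triangulating the tips in both views puts them about 25 mm above the reported TCP when open. I'll descend gently and watch for contact force.

Emit:
servo_tool --rows '[[[0,0,0,0,0,0.002,1],[0,0,0,0,0,0.002,1],[0,0,0,0,0,0.002,1],[0,0,0,0,0,0.002,1],[0,0,0,0,0,0,1]]]'

```text
t: 5.68
tcp_pos: [0.6136, 0.2133, 0.0169]
tool_rot: [1.0, 0.0, -0.0, 0.0]
force: [-0.3, -0.6, 0.0]
finger_gap: 1.0
gripper_force: 0.0
```

Emit:
servo_tool --rows '[[[0,0,0,0,0,0.002,1],[0,0,0,0,0,0.002,1],[0,0,0,0,0,0,1]]]'

```text
t: 5.93
tcp_pos: [0.6137, 0.2133, 0.013]
tool_rot: [1.0, 0.0, -0.0, 0.0]
force: [0.0, -0.9, -0.2]
finger_gap: 1.001
gripper_force: 0.0
```

Emit:
servo_tool --rows '[[[0,0,0,0,0,0.002,1],[0,0,0,0,0,0.002,1],[0,0,0,0,0,0,1]]]'

```text
t: 6.18
tcp_pos: [0.6137, 0.2133, 0.009]
tool_rot: [1.0, 0.0, -0.0, 0.0]
force: [-0.1, -0.8, 0.7]
finger_gap: 1.002
gripper_force: 0.0
```

Emit:
servo_tool --rows '[[[0,0,0,0,0,0.002,1],[0,0,0,0,0,0.002,1],[0,0,0,0,0,0.002,1],[0,0,0,0,0,0,1]]]'

```text
t: 6.52
tcp_pos: [0.6137, 0.2133, 0.003]
tool_rot: [1.0, 0.0, -0.0, 0.0]
force: [-0.3, 1.3, 0.0]
finger_gap: 0.999
gripper_force: 0.0
```

Emit:
servo_tool --rows '[[[0,0,0,0,0,0,-1],[0,0,0,0,0,0,-1],[0,0,0,0,0,0,-1],[0,0,0,0,0,0,-1],[0,0,0,0,0,0,-1]]]' --squeeze 30

```text
t: 6.93
tcp_pos: [0.6141, 0.2137, 0.0041]
tool_rot: [1.0, -0.0, 0.0, -0.0]
force: [-0.8, 0.7, 3.4]
finger_gap: 0.47
gripper_force: 29.8
```

The grip closed on the hub (gap 0.47, force 30 N), so the tip height is settled empirically. Next I'll firm the grip and lift.

Emit:
servo_tool --rows '[[[0,0,0,0,0,0,-1],[0,0,0,0,0,0,-1],[0,0,0,0,0,-0.01,-1],[0,0,0,0,0,-0.02,-1],[0,0,0,0,0,-0.03,-1],[0,0,0,0,0,-0.03,-1],[0,0,0,0,0,-0.03,-1],[0,0,0,0,0,-0.01,-1]]]' --squeeze 70

```text
t: 7.6
tcp_pos: [0.6167, 0.2139, 0.1384]
tool_rot: [1.0, 0.0, 0.004, -0.001]
force: [0.4, 0.0, 0.1]
finger_gap: -0.001
gripper_force: 0.0
```

```bash
python3 look.py w5;python3 -c "
import cv2
a=cv2.imread('pics/w5.png');cv2.imwrite('pics/w5c.png',cv2.convertScaleAbs(a,alpha=1.6))"
```

```text
t 7.60 tcp [0.6167 0.2139 0.1384] yaw 0.0 tilt 0.5 F [0.4 0.  0.1] gap -0.001 gf 0.0 q [ 0.16  0.65  1.43 -0.    1.05  1.73]
[[371.6, 0.0, 319.1], [0.0, 371.6, 236.5], [0.0, 0.0, 1.0]] cam at [0.695 0.213 0.298]
```

View pics/w5c.png

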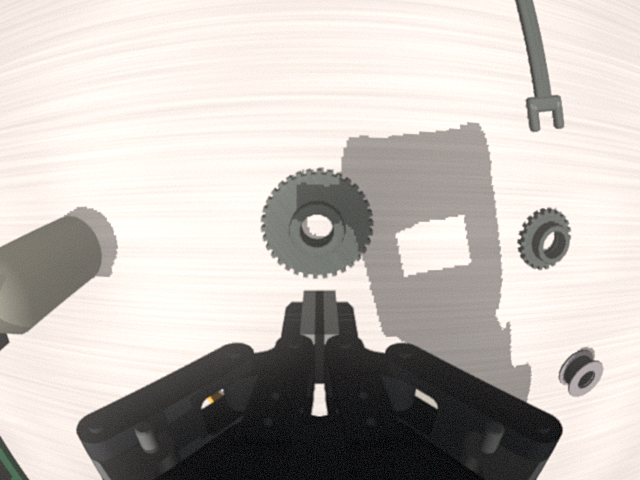

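The gear slipped out and still lies flat at about (317,223), because the pads only caught the hub's top edge. The grasp needs to be about 10 mm deeper.

```bash
python3 - <<'E'
from h import *
import json
c=json.load(open("pics/w5.json"))
print(onplane((317.5,223),c,.008,True).round(4),onplane((319,168),c,.010,True).round(4))
E
```

```text
[0.6146 0.2149 0.008 ] [0.6596 0.2137 0.01  ]
```

Emit:
servo_tool --rows '[[[0,0,0,-0.001,0,0.035,1],[0,0,0,-0.001,0,0.035,1],[0,0,0,0,0,0.02,1],[0,0,0,0,0,0.02,1],[0,0,0,0,0,0.015,1],[0,0,0,0,0,0.005,1],[0,0,0,0,0,0,1],[0,0,0,0,0,0,1]]]'

```text
t: 8.32
tcp_pos: [0.6117, 0.2133, 0.0029]
tool_rot: [1.0, 0.0, -0.001, 0.0]
force: [-0.2, 0.3, -0.1]
finger_gap: 0.998
gripper_force: 0.0
```

Emit:
servo_tool --rows '[[[0,0,0,0.002,0,0.003,1],[0,0,0,0,0,0.003,1],[0,0,0,0,0,0.003,1],[0,0,0,0,0,0,1]]]'

```text
t: 8.65
tcp_pos: [0.614, 0.2134, -0.0055]
tool_rot: [1.0, 0.0, 0.0, -0.0]
force: [-0.6, -0.2, 0.1]
finger_gap: 1.001
gripper_force: 0.0
```

Emit:
servo_tool --rows '[[[0,0,0,0,0,0,-1],[0,0,0,0,0,0,-1],[0,0,0,0,0,0,-1],[0,0,0,0,0,0,-1],[0,0,0,0,0,0,-1],[0,0,0,0,0,0,-1]]]' --squeeze 30

```text
t: 9.15
tcp_pos: [0.6144, 0.2141, -0.0048]
tool_rot: [1.0, -0.0, 0.001, -0.001]
force: [-0.6, 2.7, 4.7]
finger_gap: 0.489
gripper_force: 31.8
```

```bash
python3 look.py w6;python3 -c "
import cv2
a=cv2.imread('pics/w6.png')[150:400,200:440];cv2.imwrite('pics/w6c.png',cv2.convertScaleAbs(cv2.resize(a,None,fx=2.3,fy=2.3),alpha=1.7))"
```

```text
t 9.15 tcp [ 0.6144  0.2141 -0.0048] yaw -0.0 tilt 0.1 F [-0.6  2.7  4.7] gap 0.489 gf 31.8 q [0.16 0.84 1.5  0.   0.8  1.73]
[[371.6, 0.0, 319.1], [0.0, 371.6, 236.5], [0.0, 0.0, 1.0]] cam at [0.694 0.213 0.154]
```

View pics/w6c.png

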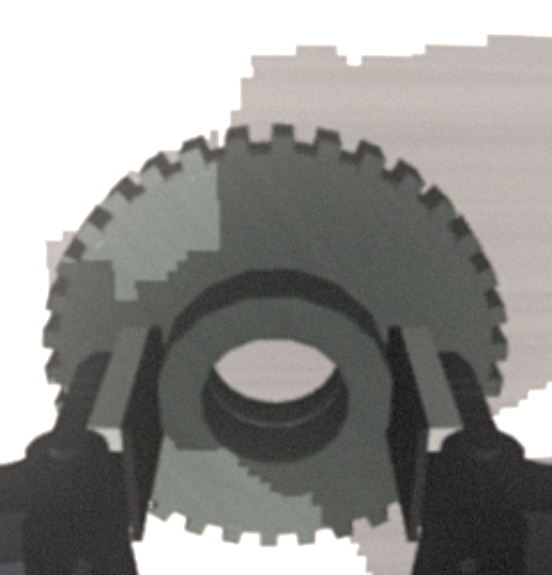

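The pads now straddle the hub at about mid height (crop (150,330) to (400,330)). I'll regrip 4 mm deeper and lift.

Emit:
servo_tool --rows '[[[0,0,0,0,0,0,0.5],[0,0,0,0,0,0,0.5],[0,0,0,0,0,0.002,0.5],[0,0,0,0,0,0.002,0.5],[0,0,0,0,0,0,0.5]]]'

```text
t: 9.62
tcp_pos: [0.6134, 0.2129, -0.0104]
tool_rot: [1.0, 0.0, -0.001, 0.0]
force: [-0.3, 0.3, -0.8]
finger_gap: 0.751
gripper_force: 0.0
```

Emit:
servo_tool --rows '[[[0,0,0,0,0,0,-1],[0,0,0,0,0,0,-1],[0,0,0,0,0,0,-1],[0,0,0,0,0,0,-1],[0,0,0,0,0,0,-1],[0,0,0,0,0,0,-1]]]' --squeeze 60

```text
t: 10.12
tcp_pos: [0.6143, 0.2136, -0.0089]
tool_rot: [1.0, 0.0, 0.0, -0.0]
force: [-1.6, 1.0, 5.9]
finger_gap: 0.48
gripper_force: 64.0
```

Emit:
servo_tool --rows '[[[0,0,0,0,0,-0.005,-1],[0,0,0,0,0,-0.01,-1],[0,0,0,0,0,-0.01,-1],[0,0,0,0,0,-0.01,-1],[0,0,0,0,0,0,-1]]]'

```text
t: 10.53
tcp_pos: [0.6158, 0.2136, 0.028]
tool_rot: [1.0, 0.0, 0.002, -0.0]
force: [0.2, 0.9, -3.8]
finger_gap: 0.48
gripper_force: 62.3
```

Emit:
servo_tool --rows '[[[0,0,0,0,0,-0.03,-1],[0,0,0,0,0,-0.035,-1],[0,0,0,-0.005,0.02,-0.03,-1],[0,0,0,-0.01,0.037,0,-1],[0,0,0,-0.011,0.037,0,-1],[0,0,0,-0.011,0.037,0,-1],[0,0,0,-0.011,0.037,0,-1],[0,0,0,-0.011,0.037,0,-1]]]'

```text
t: 11.2
tcp_pos: [0.5542, 0.0069, 0.1209]
tool_rot: [1.0, 0.0, 0.0, 0.0]
force: [0.5, -1.7, -5.7]
finger_gap: 0.484
gripper_force: 63.9
```

Emit:
servo_tool --rows '[[[0,0,0,-0.011,0.037,0,-1],[0,0,0,-0.011,0.037,0,-1],[0,0,0,-0.011,0.037,0,-1],[0,0,0,-0.011,0.037,0,-1],[0,0,0,-0.011,0.037,0,-1],[0,0,0,-0.011,0.037,0,-1],[0,0,0,-0.011,0.035,0,-1],[0,0,0,-0.011,0.03,0,-1]]]'

```text
t: 11.87
tcp_pos: [0.4666, -0.2816, 0.1209]
tool_rot: [1.0, -0.0, 0.001, 0.001]
force: [0.6, -0.5, -4.2]
finger_gap: 0.481
gripper_force: 63.9
```

Emit:
servo_tool --rows '[[[0,0,0,-0.01,0.018,0,-1],[0,0,0,0,0.007,0,-1],[0,0,0,0,0,0,-1],[0,0,0,0,0,0,-1]]]'

```text
t: 12.2
tcp_pos: [0.4571, -0.3033, 0.1205]
tool_rot: [1.0, -0.0, 0.0, -0.0]
force: [0.1, 0.0, -4.8]
finger_gap: 0.479
gripper_force: 63.9
```

```bash
python3 look.py w7;python3 -c "
import cv2
a=cv2.imread('pics/w7.png')[100:420,130:520];cv2.imwrite('pics/w7c.png',cv2.convertScaleAbs(cv2.resize(a,None,fx=1.8,fy=1.8),alpha=1.9))"
```

```text
t 12.20 tcp [ 0.4571 -0.3033  0.1205] yaw -0.0 tilt 0.0 F [ 0.1  0.  -4.8] gap 0.479 gf 63.9 q [-0.79  0.56  1.71  0.    0.87  0.78]
[[371.6, 0.0, 319.1], [0.0, 371.6, 236.5], [0.0, 0.0, 1.0]] cam at [ 0.537 -0.304  0.28 ]
```

View pics/w7c.png

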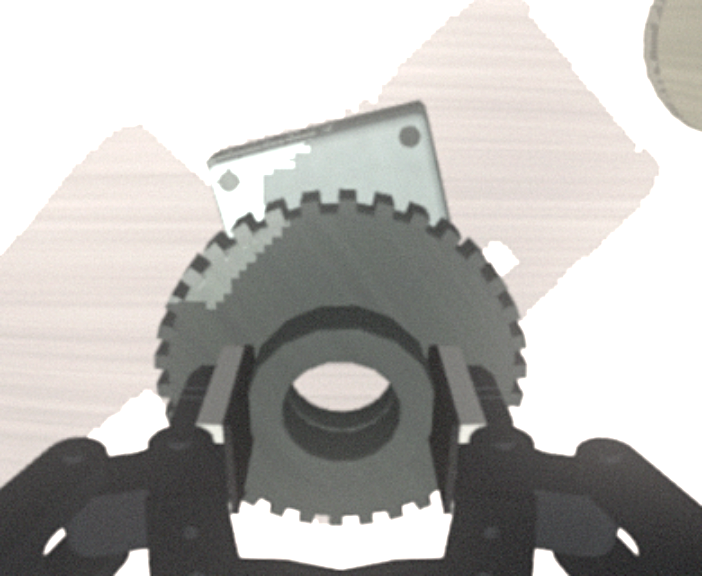

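The gear is held level at about crop (342,410), and the motor's far corners show at crop (210,160) and (422,102). I'll check gear against shaft before lowering.

```bash
python3 - <<'E'
from h import *
import json
c=json.load(open("pics/w7.json"));f=lambda p,z:onplane((130+p[0]/1.8,100+p[1]/1.8),c,z,True).round(4)
print("corners",f((210,160),.035),f((424,102),.035))
print("bore",f((342,408),.1535),"disc L R top",f((156,355),.1395),f((527,355),.1395),f((342,190),.1395))
E
```

```text
corners [ 0.4909 -0.2547  0.035 ] [ 0.5125 -0.3344  0.035 ]
bore [ 0.458  -0.3044  0.1535] disc L R top [ 0.4632 -0.2594  0.1395] [ 0.4633 -0.3491  0.1395] [ 0.5037 -0.3044  0.1395]
```

Emit:
servo_tool --rows '[[[0,0,0,0.001,0,0.01,-1],[0,0,0,0,0,0.02,-1],[0,0,0,0,0,0.01,-1],[0,0,0,0,0,0.008,-1],[0,0,0,0,0,0.006,-1],[0,0,0,0,0,0,-1]]]'

```text
t: 12.75
tcp_pos: [0.4577, -0.3026, 0.065]
tool_rot: [1.0, 0.001, -0.001, -0.001]
force: [-0.0, -0.2, -4.9]
finger_gap: 0.48
gripper_force: 63.8
```

```bash
python3 -c "
from h import *
st()"
```

```text
t 12.75 tcp [ 0.4577 -0.3026  0.065 ] yaw 0.1 tilt 0.2 F [-0.  -0.2 -4.9] gap 0.480 gf 63.8 q [-0.79  0.65  1.74  0.    0.75  0.78]
```

Emit:
servo_tool --rows '[[[0,0,0,0,0,0.01,-1],[0,0,0,0,0,0.01,-1],[0,0,0,0,0,0.008,-1],[0,0,0,0,0,0.005,-1],[0,0,0,0,0,0.003,-1],[0,0,0,0,0,0.002,-1],[0,0,0,0,0,0,-1]]]'

```text
t: 13.33
tcp_pos: [0.458, -0.3036, 0.0281]
tool_rot: [1.0, 0.0, -0.0, -0.0]
force: [0.2, -1.1, -3.5]
finger_gap: 0.485
gripper_force: 63.9
```

Emit:
servo_tool --rows '[[[0,0,0,0,0,0.001,-1],[0,0,0,0,0,0,-1]]]'

```text
t: 13.5
tcp_pos: [0.4583, -0.3039, 0.0277]
tool_rot: [1.0, 0.0, 0.0, 0.0]
force: [0.7, 1.1, -4.0]
finger_gap: 0.48
gripper_force: 63.9
```

Emit:
servo_tool --rows '[[[0,0,0,0,0,0.001,-1],[0,0,0,0,0,0,0.6],[0,0,0,0,0,0,0.6],[0,0,0,0,0,0,0.6],[0,0,0,0,0,0,0.6],[0,0,0,0,0,-0.01,0.6],[0,0,0,0,0,-0.03,1],[0,0,0,0,0,-0.04,1]]]'

```text
t: 14.17
tcp_pos: [0.4564, -0.3021, 0.1055]
tool_rot: [1.0, 0.0, -0.002, -0.002]
force: [0.5, 0.4, -0.3]
finger_gap: 1.002
gripper_force: 0.0
```

Emit:
servo_tool --rows '[[[0,0,0,0,0,-0.04,1],[0,0,0,0,-0.02,-0.03,1],[0,0,0,0,-0.037,0,1],[0,0,0,0,-0.04,0,1],[0,0,0,0,-0.04,0,1],[0,0,0,0,-0.04,0,1],[0,0,0,0,-0.04,0,1],[0,0,0,0,-0.04,0,1]]]'

```text
t: 14.83
tcp_pos: [0.4578, -0.045, 0.1775]
tool_rot: [1.0, -0.0, 0.001, 0.0]
force: [0.6, -0.1, -0.7]
finger_gap: 1.002
gripper_force: 0.0
```

Emit:
servo_tool --rows '[[[0,0,0,0,-0.04,0,1],[0,0,0,0,-0.04,0,1],[0,0,0,0,-0.04,0,1],[0,0,0,0,-0.04,0,1],[0,0,0,0,-0.04,0,1],[0,0,0,0,-0.03,0,1],[0,0,0,0,0,0,1],[0,0,0,0,0,0,1]]]'

```text
t: 15.5
tcp_pos: [0.4577, 0.1848, 0.1772]
tool_rot: [1.0, 0.002, 0.001, 0.0]
force: [0.3, 0.2, -0.6]
finger_gap: 1.0
gripper_force: 0.0
```

```bash
python3 look.py w8;python3 -c "
import cv2
a=cv2.imread('pics/w8.png');cv2.imwrite('pics/w8c.png',cv2.convertScaleAbs(a,alpha=1.5))"
```

```text
t 15.50 tcp [0.4577 0.1848 0.1772] yaw 0.3 tilt 0.1 F [ 0.3  0.2 -0.6] gap 1.000 gf 0.0 q [ 0.16  0.41  1.8  -0.    0.94  1.72]
[[371.6, 0.0, 319.1], [0.0, 371.6, 236.5], [0.0, 0.0, 1.0]] cam at [0.537 0.184 0.336]
```

View pics/w8c.png

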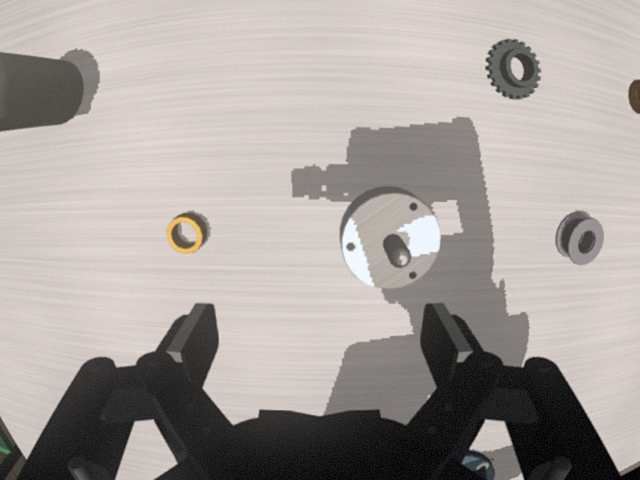

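The sleeve's top ring is at about (185,233). The idler's top disc centre is about (393,240), with the shaft tip near (402,257). The pulley's top is at about (585,240).

```bash
python3 - <<'E'
from h import *
import json
c=json.load(open("pics/w8.json"))
for n,p,z in[("sleeve",(184.5,233),.018),("idler",(392.5,240),.035),("L",(343,238),.035),("R",(442,240),.035),("tip",(403,257),.075),("pul",(586,240),.028),("sg",(513,70),.004)]:print(n,onplane(p,c,z,True).round(4))
E
```

```text
sleeve [0.4366 0.3108 0.018 ]
idler [0.4365 0.1206 0.035 ]
L [0.4381 0.1638 0.035 ]
R [0.4367 0.0751 0.035 ]
tip [0.4361 0.1198 0.075 ]
pul [ 0.4347 -0.0999  0.028 ]
sg [ 5.977e-01 -4.000e-04  4.000e-03]
```

Emit:
servo_tool --rows '[[[0,0,0,-0.007,-0.04,0,1],[0,0,0,-0.007,-0.04,0.01,1],[0,0,0,-0.007,-0.03,0.03,1],[0,0,0,0,-0.015,0.035,1],[0,0,0,0,0,0.035,1],[0,0,0,0,0,0.03,1],[0,0,0,0,0,0.02,1],[0,0,0,0,0,0,1]]]'

```text
t: 16.22
tcp_pos: [0.4351, 0.3045, 0.014]
tool_rot: [1.0, -0.001, -0.004, 0.002]
force: [0.0, 0.1, -0.4]
finger_gap: 0.996
gripper_force: 0.0
```

```bash
python3 -c "
from h import *
st()"
```

```text
t 16.22 tcp [0.4351 0.3045 0.014 ] yaw -0.1 tilt 0.5 F [ 0.   0.1 -0.4] gap 0.996 gf 0.0 q [ 0.4   0.73  1.8  -0.    0.62  1.97]
```

Emit:
servo_tool --rows '[[[0,0,0,0.001,-0.005,0.008,0.5],[0,0,0,0,0,0.008,0.5],[0,0,0,0,0,0.006,0.5],[0,0,0,0,0,0.004,0.5],[0,0,0,0,0,0.002,0.5],[0,0,0,0,0,0,0.5]]]'

```text
t: 16.72
tcp_pos: [0.4383, 0.3122, -0.0104]
tool_rot: [1.0, 0.0, 0.0, -0.0]
force: [-0.1, -0.4, -1.1]
finger_gap: 0.752
gripper_force: 0.0
```

Emit:
servo_tool --rows '[[[0,0,0,0,0,0,-1],[0,0,0,0,0,0,-1],[0,0,0,0,0,0,-1],[0,0,0,0,0,0,-1],[0,0,0,0,0,0,-1],[0,0,0,0,0,0,-1]]]' --squeeze 35

```text
t: 17.22
tcp_pos: [0.4385, 0.3124, -0.0098]
tool_rot: [1.0, 0.0, 0.0, -0.0]
force: [-0.2, -0.2, 5.8]
finger_gap: 0.418
gripper_force: 34.8
```

Emit:
servo_tool --rows '[[[0,0,0,0,0,-0.005,-1],[0,0,0,0,0,-0.01,-1],[0,0,0,0,0,-0.015,-1],[0,0,0,0,0,0,-1]]]'

```text
t: 17.55
tcp_pos: [0.4397, 0.313, 0.0217]
tool_rot: [1.0, 0.0, 0.002, -0.001]
force: [-0.5, 0.3, -0.7]
finger_gap: 0.414
gripper_force: 35.1
```

Emit:
servo_tool --rows '[[[0,0,0,0,0,-0.03,-1],[0,0,0,0,0.01,-0.035,-1],[0,0,0,0.001,0.037,-0.02,-1],[0,0,0,0.001,0.04,0,-1],[0,0,0,0.001,0.04,0,-1],[0,0,0,0.001,0.04,0,-1],[0,0,0,0.001,0.04,0,-1],[0,0,0,0.001,0.04,0,-1]]]'

```text
t: 18.22
tcp_pos: [0.444, 0.0639, 0.1044]
tool_rot: [1.0, 0.0, 0.0, 0.0]
force: [1.2, -0.6, -0.7]
finger_gap: 0.416
gripper_force: 35.4
```

Emit:
servo_tool --rows '[[[0,0,0,0.002,0.04,0,-1],[0,0,0,0.002,0.04,0,-1],[0,0,0,0.002,0.04,0,-1],[0,0,0,0.002,0.04,0,-1],[0,0,0,0.002,0.04,0,-1],[0,0,0,0.002,0.04,0,-1],[0,0,0,0.002,0.04,0,-1],[0,0,0,0.002,0.035,0,-1]]]'

```text
t: 18.88
tcp_pos: [0.4602, -0.2523, 0.1042]
tool_rot: [1.0, -0.001, 0.0, 0.0]
force: [-0.2, 0.7, 0.7]
finger_gap: 0.416
gripper_force: 35.4
```

Emit:
servo_tool --rows '[[[0,0,0,0,0.03,0,-1],[0,0,0,0,0.012,0,-1],[0,0,0,0,0,0,-1],[0,0,0,0,0,0,-1]]]'

```text
t: 19.22
tcp_pos: [0.4596, -0.2905, 0.1038]
tool_rot: [1.0, -0.001, -0.001, -0.001]
force: [-0.1, -0.3, -0.8]
finger_gap: 0.415
gripper_force: 35.4
```

```bash
python3 look.py w9;python3 -c "
import cv2
a=cv2.imread('pics/w9.png')[100:420,130:520];cv2.imwrite('pics/w9c.png',cv2.convertScaleAbs(cv2.resize(a,None,fx=1.8,fy=1.8),alpha=1.9))"
```

```text
t 19.22 tcp [ 0.4596 -0.2905  0.1038] yaw -0.1 tilt 0.1 F [-0.1 -0.3 -0.8] gap 0.415 gf 35.4 q [-0.77  0.58  1.73  0.    0.83  0.8 ]
[[371.6, 0.0, 319.1], [0.0, 371.6, 236.5], [0.0, 0.0, 1.0]] cam at [ 0.539 -0.292  0.263]
```

View pics/w9c.png

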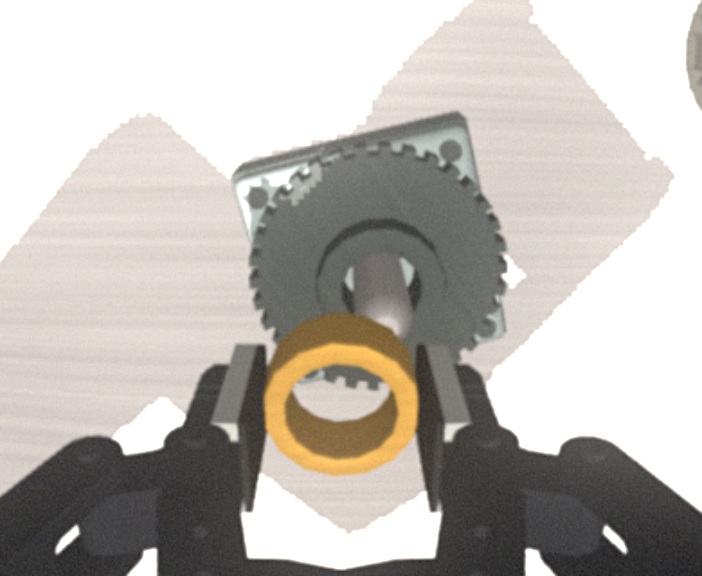

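The wide gear is down around the shaft, with its disc centre near crop (378,265) and the shaft tip near (392,322). The sleeve's top ring is centred near (342,408).

```bash
python3 - <<'E'
from h import *
import json
c=json.load(open("pics/w9.json"));f=lambda p,z:onplane((130+p[0]/1.8,100+p[1]/1.8),c,z,True).round(4)
print("tip",f((393,322),.089),"disc L,R,top",f((250,265),.045),f((507,265),.045),f((379,142),.045))
print("sleeve",f((342,408),.1316))
E
```

```text
tip [ 0.4596 -0.3062  0.089 ] disc L,R,top [ 0.461  -0.2595  0.045 ] [ 0.461  -0.3498  0.045 ] [ 0.504  -0.3037  0.045 ]
sleeve [ 0.4573 -0.2916  0.1316]
```

Emit:
servo_tool --rows '[[[0,0,0,0.0015,0.0135,0,-1],[0,0,0,0,0,0,-1],[0,0,0,0,0,0.01,-1],[0,0,0,0,0,0.015,-1],[0,0,0,0,0,0.015,-1],[0,0,0,0,0,0.008,-1],[0,0,0,0,0,0.003,-1],[0,0,0,0,0,0,-1]]]'

```text
t: 19.93
tcp_pos: [0.4614, -0.304, 0.0522]
tool_rot: [1.0, 0.0, -0.001, -0.001]
force: [0.4, -0.4, -0.4]
finger_gap: 0.418
gripper_force: 35.4
```

Emit:
servo_tool --rows '[[[0,0,0,0,0,0.002,-1],[0,0,0,0,0,0.001,-1],[0,0,0,0,0,0,-1]]]'

```text
t: 20.18
tcp_pos: [0.4622, -0.3051, 0.0506]
tool_rot: [1.0, 0.0, 0.0, 0.0]
force: [1.1, 0.3, -0.9]
finger_gap: 0.416
gripper_force: 35.4
```

Emit:
servo_tool --rows '[[[0,0,0,0,0,0.0015,-1],[0,0,0,0,0,0,-1],[0,0,0,0,0,0,-1]]]'

```text
t: 20.43
tcp_pos: [0.4623, -0.3053, 0.0493]
tool_rot: [1.0, 0.0, 0.001, 0.0]
force: [0.4, -0.0, 1.4]
finger_gap: 0.422
gripper_force: 35.6
```

Emit:
servo_tool --rows '[[[0,0,0,0,0,0,0.5],[0,0,0,0,0,0,0.5],[0,0,0,0,0,0,0.5],[0,0,0,0,0,0,0.5],[0,0,0,0,0,-0.01,0.5],[0,0,0,0,0,-0.03,1],[0,0,0,0,0,-0.04,1],[0,0,0,0,0,-0.02,1]]]'

```text
t: 21.1
tcp_pos: [0.4631, -0.306, 0.1527]
tool_rot: [1.0, 0.0, 0.002, 0.002]
force: [0.1, -0.2, -0.3]
finger_gap: 1.0
gripper_force: 0.0
```

Emit:
servo_tool --rows '[[[0,0,0,0.016,-0.036,0,1],[0,0,0,0.016,-0.036,0,1],[0,0,0,0.016,-0.036,0,1],[0,0,0,0.016,-0.036,0,1],[0,0,0,0.016,-0.036,0,1],[0,0,0,0.016,-0.036,0,1],[0,0,0,0.016,-0.036,0,1],[0,0,0,0.016,-0.036,0,1]]]'

```text
t: 21.77
tcp_pos: [0.5902, -0.0149, 0.1496]
tool_rot: [1.0, 0.0, 0.0, 0.0]
force: [0.2, -1.0, -0.1]
finger_gap: 1.003
gripper_force: 0.0
```

Emit:
servo_tool --rows '[[[0,0,0,0.006,-0.015,0.02,1],[0,0,0,0,0,0.02,1],[0,0,0,0,0,0.01,1],[0,0,0,0,0,0,1],[0,0,0,0,0,0,1]]]'

```text
t: 22.18
tcp_pos: [0.5953, -0.0024, 0.0987]
tool_rot: [1.0, -0.0, -0.001, -0.0]
force: [-0.6, -0.2, -0.5]
finger_gap: 1.002
gripper_force: 0.0
```

```bash
python3 look.py w10; cat >blob.py <<'E'
import sys,json
from h import *
# blob.py name x y z d mode : measure the object expected at world x,y (outline at height z, diameter d)
n=sys.argv[1];x,y,z,d=map(float,sys.argv[2:6]);mode=sys.argv[6]
im=cv2.imread(f"pics/{n}.png");c=json.load(open(f"pics/{n}.json"))
hsv=cv2.cvtColor(im,cv2.COLOR_BGR2HSV);g=hsv[:,:,2].astype(int)
m={"dark":g<75,"brass":hsv[:,:,1]>110}[mode].astype(np.uint8)*255
K=np.array(c["K"]);T=np.array(c["camera_from_world"]);v=T[:3,:3]@[x,y,z]+T[:3,3];th=np.arctan2(np.hypot(v[0],v[1]),v[2]);ph=np.arctan2(v[1],v[0])
u=K[0,0]*th*np.array([np.cos(ph),np.sin(ph)])+K[:2,2];r=int(K[0,0]*d*.9/v[2]);print("expect px",u.round(),"r",r)
w=np.zeros_like(m);cv2.circle(w,tuple(int(q) for q in u),r,255,-1);m&=w;m=cv2.morphologyEx(m,cv2.MORPH_OPEN,np.ones((3,3)))
cs,_=cv2.findContours(m,cv2.RETR_EXTERNAL,cv2.CHAIN_APPROX_NONE);k=max(cs,key=cv2.contourArea)
W=np.array([onplane(p,c,z,True)[:2] for p in k[:,0]],np.float32)
ctr,rad=cv2.minEnclosingCircle(W);print("bbox",cv2.boundingRect(k),"circle",np.round(ctr,4),"dia",round(2*rad,4))
E
python3 blob.py w10 .598 -.001 .006 .06 dark
```

```text
t 22.18 tcp [ 0.5953 -0.0024  0.0987] yaw -0.0 tilt 0.1 F [-0.6 -0.2 -0.5] gap 1.002 gf 0.0 q [-0.19  0.64  1.61 -0.    0.9   1.38]
[[371.6, 0.0, 319.1], [0.0, 371.6, 236.5], [0.0, 0.0, 1.0]] cam at [ 0.675 -0.003  0.258]
expect px [316. 230.] r 76
bbox (277, 185, 83, 78) circle [ 0.5997 -0.0023] dia 0.0614
```

Emit:
servo_tool --rows '[[[0,0,0,0.004,0,0.03,1],[0,0,0,0,0,0.03,1],[0,0,0,0,0,0.02,1],[0,0,0,0,0,0.014,1],[0,0,0,0,0,0.008,1],[0,0,0,0,0,0.004,0.5],[0,0,0,0,0,0.002,0.5],[0,0,0,0,0,0,0.5]]]'

```text
t: 22.9
tcp_pos: [0.6006, -0.0024, -0.0084]
tool_rot: [1.0, -0.0, 0.001, 0.0]
force: [0.3, -0.2, -0.1]
finger_gap: 0.75
gripper_force: 0.0
```

Emit:
servo_tool --rows '[[[0,0,0,0,0,0,-1],[0,0,0,0,0,0,-1],[0,0,0,0,0,0,-1],[0,0,0,0,0,0,-1],[0,0,0,0,0,0,-1],[0,0,0,0,0,0,-1]]]' --squeeze 45

```text
t: 23.4
tcp_pos: [0.6006, -0.0019, -0.0078]
tool_rot: [1.0, 0.0, 0.001, 0.0]
force: [-0.7, 0.2, 6.0]
finger_gap: 0.422
gripper_force: 44.5
```

Emit:
servo_tool --rows '[[[0,0,0,0,0,-0.005,-1],[0,0,0,0,0,-0.01,-1],[0,0,0,0,0,-0.015,-1],[0,0,0,0,0,0,-1]]]'

```text
t: 23.73
tcp_pos: [0.6016, -0.0021, 0.0234]
tool_rot: [1.0, 0.0, 0.002, 0.0]
force: [0.7, -0.0, -2.0]
finger_gap: 0.423
gripper_force: 45.3
```

Emit:
servo_tool --rows '[[[0,0,0,0,0,-0.03,-1],[0,0,0,0,0,-0.035,-1],[0,0,0,-0.01,0.02,-0.027,-1],[0,0,0,-0.016,0.036,0,-1],[0,0,0,-0.016,0.036,0,-1],[0,0,0,-0.016,0.036,0,-1],[0,0,0,-0.016,0.036,0,-1],[0,0,0,-0.016,0.036,0,-1]]]'

```text
t: 24.4
tcp_pos: [0.5088, -0.2031, 0.1128]
tool_rot: [1.0, 0.0, 0.0, 0.0]
force: [1.1, -0.2, -2.1]
finger_gap: 0.42
gripper_force: 45.9
```

Emit:
servo_tool --rows '[[[0,0,0,-0.016,0.036,0,-1],[0,0,0,-0.016,0.036,0,-1],[0,0,0,-0.014,0.025,0,-1],[0,0,0,-0.004,0.005,0,-1],[0,0,0,0,0,0,-1],[0,0,0,0,0,0,-1]]]'

```text
t: 24.9
tcp_pos: [0.4595, -0.3033, 0.1125]
tool_rot: [1.0, -0.001, -0.0, -0.001]
force: [0.1, 1.1, -2.4]
finger_gap: 0.42
gripper_force: 45.9
```

```bash
python3 look.py w11
```

```text
t 24.90 tcp [ 0.4595 -0.3033  0.1125] yaw -0.1 tilt 0.1 F [ 0.1  1.1 -2.4] gap 0.420 gf 45.9 q [-0.79  0.57  1.71  0.    0.86  0.78]
[[371.6, 0.0, 319.1], [0.0, 371.6, 236.5], [0.0, 0.0, 1.0]] cam at [ 0.539 -0.304  0.272]
```

Emit:
servo_tool --rows '[[[0,0,0,0.0005,0.0015,0.01,-1],[0,0,0,0,0,0.012,-1],[0,0,0,0,0,0.01,-1],[0,0,0,0,0,0.006,-1],[0,0,0,0,0,0.003,-1],[0,0,0,0,0,0,-1]]]'

```text
t: 25.45
tcp_pos: [0.4602, -0.3044, 0.0706]
tool_rot: [1.0, 0.001, -0.001, -0.001]
force: [0.1, 0.9, -2.3]
finger_gap: 0.419
gripper_force: 45.9
```

Emit:
servo_tool --rows '[[[0,0,0,0,0,0.0015,-1],[0,0,0,0,0,0.001,-1],[0,0,0,0,0,0,-1],[0,0,0,0,0,0,-1]]]'

```text
t: 25.78
tcp_pos: [0.4606, -0.3057, 0.0696]
tool_rot: [1.0, 0.0, 0.0, 0.0]
force: [0.5, 1.1, -1.4]
finger_gap: 0.419
gripper_force: 45.9
```

Emit:
servo_tool --rows '[[[0,0,0,0,0,0.001,-1],[0,0,0,0,0,0,-1],[0,0,0,0,0,0,-1]]]'

```text
t: 26.03
tcp_pos: [0.4606, -0.3057, 0.0692]
tool_rot: [1.0, 0.0, 0.0, 0.0]
force: [-2.2, 1.2, 4.9]
finger_gap: 0.419
gripper_force: 46.5
```

Emit:
servo_tool --rows '[[[0,0,0,0,0,0,0.5],[0,0,0,0,0,0,0.5],[0,0,0,0,0,0,0.5],[0,0,0,0,0,0,0.5],[0,0,0,0,0,-0.01,0.5],[0,0,0,0,0,-0.03,1],[0,0,0,0,0,-0.03,1],[0,0,0,0,0,-0.02,1]]]'

```text
t: 26.7
tcp_pos: [0.4611, -0.3061, 0.161]
tool_rot: [1.0, 0.0, 0.001, 0.001]
force: [0.2, -0.3, -0.4]
finger_gap: 1.001
gripper_force: 0.0
```

Emit:
servo_tool --rows '[[[0,0,0,-0.003,-0.04,-0.01,1],[0,0,0,-0.004,-0.04,0,1],[0,0,0,-0.004,-0.04,0,1],[0,0,0,-0.004,-0.04,0,1],[0,0,0,-0.004,-0.035,0,1],[0,0,0,-0.004,-0.01,0,1],[0,0,0,0,0,0,1],[0,0,0,0,0,0,1]]]'

```text
t: 27.37
tcp_pos: [0.438, -0.1008, 0.1689]
tool_rot: [1.0, 0.001, 0.001, 0.001]
force: [-0.0, -0.6, 0.2]
finger_gap: 0.999
gripper_force: 0.0
```

```bash
python3 look.py w12;python3 -c "
import cv2
a=cv2.imread('pics/w12.png');cv2.imwrite('pics/w12c.png',cv2.convertScaleAbs(a,alpha=1.5))"
```

```text
t 27.37 tcp [ 0.438  -0.1008  0.1689] yaw 0.1 tilt 0.1 F [-0.  -0.6  0.2] gap 0.999 gf 0.0 q [-0.48  0.37  1.91 -0.    0.87  1.09]
[[371.6, 0.0, 319.1], [0.0, 371.6, 236.5], [0.0, 0.0, 1.0]] cam at [ 0.517 -0.101  0.328]
```

View pics/w12c.png

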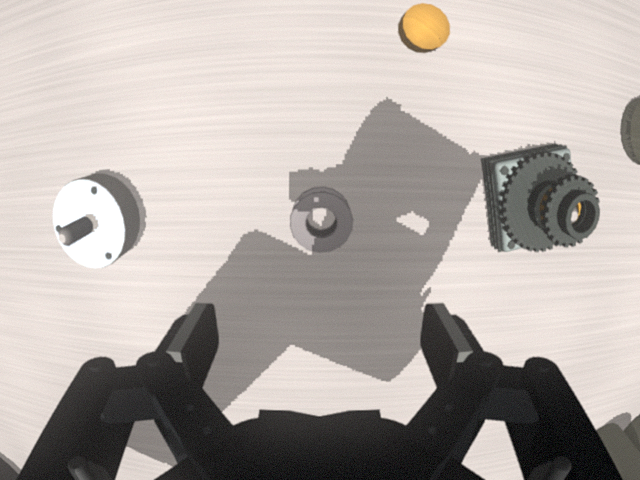

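The motor stack is assembled and upright at (575,212). The pulley's top is centred near (321,220), and the cap is at about (427,26).

```bash
python3 - <<'E'
from h import *
import json
c=json.load(open("pics/w12.json"))
for n,p,z in[("pul",(321,220),.028),("L",(289,220),.028),("R",(353,220),.028),("tip",(66,236),.075),("idl",(89,222),.035),("cap",(427,27),.022),("sg hub",(575,213),.099)]:print(n,onplane(p,c,z,True).round(4))
E
```

```text
pul [ 0.4347 -0.103   0.028 ]
L [ 0.4347 -0.0762  0.028 ]
R [ 0.4348 -0.1299  0.028 ]
tip [0.4353 0.1142 0.075 ]
idl [0.4362 0.1152 0.035 ]
cap [ 0.601  -0.1905  0.022 ]
sg hub [ 0.4624 -0.2952  0.099 ]
```

Emit:
servo_tool --rows '[[[0,0,0,-0.003,0.002,0.03,1],[0,0,0,0,0,0.04,1],[0,0,0,0,0,0.04,1],[0,0,0,0,0,0.035,1],[0,0,0,0,0,0.02,1],[0,0,0,0,0,0.01,1],[0,0,0,0,0,0,0.7],[0,0,0,0,0,0,0.7]]]'

```text
t: 28.08
tcp_pos: [0.4349, -0.1041, -0.0075]
tool_rot: [1.0, -0.001, -0.0, 0.0]
force: [-0.3, -0.1, 0.1]
finger_gap: 0.854
gripper_force: 0.0
```

Emit:
servo_tool --rows '[[[0,0,0,0,0,0.003,0.7],[0,0,0,0,0,0.003,0.7],[0,0,0,0,0,0.003,0.7],[0,0,0,0,0,0,0.7],[0,0,0,0,0,0,0.7]]]'

```text
t: 28.5
tcp_pos: [0.4346, -0.1025, -0.0154]
tool_rot: [1.0, 0.0, 0.0, 0.0]
force: [-0.3, 0.1, 0.2]
finger_gap: 0.848
gripper_force: 0.0
```

Emit:
servo_tool --rows '[[[0,0,0,0,0,0.002,0.7],[0,0,0,0,0,0.002,0.7],[0,0,0,0,0,0,0.7]]]'

```text
t: 28.75
tcp_pos: [0.4343, -0.1023, -0.0199]
tool_rot: [1.0, 0.0, -0.0, -0.0]
force: [0.6, 0.3, -0.1]
finger_gap: 0.849
gripper_force: 0.0
```

Emit:
servo_tool --rows '[[[0,0,0,0,0,0,-1],[0,0,0,0,0,0,-1],[0,0,0,0,0,0,-1],[0,0,0,0,0,0,-1],[0,0,0,0,0,0,-1]]]' --squeeze 25

```text
t: 29.17
tcp_pos: [0.4343, -0.1024, -0.0194]
tool_rot: [1.0, 0.0, 0.0, 0.0]
force: [0.1, -0.5, 6.1]
finger_gap: 0.62
gripper_force: 25.5
```

Emit:
servo_tool --rows '[[[0,0,0,0,0,-0.005,-1],[0,0,0,0,0,-0.01,-1],[0,0,0,0,0,-0.015,-1],[0,0,0,0,0,0,-1]]]'

```text
t: 29.5
tcp_pos: [0.4353, -0.1028, 0.0122]
tool_rot: [1.0, 0.0, 0.001, 0.001]
force: [-0.2, -0.0, 0.3]
finger_gap: 0.618
gripper_force: 26.4
```

Emit:
servo_tool --rows '[[[0,0,0,0,0,-0.03,-1],[0,0,0,0,-0.005,-0.03,-1],[0,0,0,0,-0.03,-0.018,-1],[0,0,0,0,-0.04,0,-1],[0,0,0,0,-0.04,0,-1],[0,0,0,0,-0.04,0,-1],[0,0,0,0,-0.04,0,-1],[0,0,0,0,-0.02,0,-1]]]'

```text
t: 30.17
tcp_pos: [0.4333, 0.116, 0.0884]
tool_rot: [1.0, 0.001, -0.0, -0.0]
force: [0.3, -0.1, -1.5]
finger_gap: 0.621
gripper_force: 26.8
```

Emit:
servo_tool --rows '[[[0,0,0,0,-0.007,0,-1],[0,0,0,0,0,0,-1],[0,0,0,0,0,0,-1]]]'

```text
t: 30.42
tcp_pos: [0.4342, 0.1193, 0.0882]
tool_rot: [1.0, 0.001, -0.0, 0.0]
force: [-0.6, -0.1, 0.2]
finger_gap: 0.618
gripper_force: 26.8
```

```bash
python3 look.py w13
```

```text
t 30.42 tcp [0.4342 0.1193 0.0882] yaw 0.1 tilt 0.0 F [-0.6 -0.1  0.2] gap 0.618 gf 26.8 q [ 0.02  0.52  1.98 -0.    0.64  1.59]
[[371.6, 0.0, 319.1], [0.0, 371.6, 236.5], [0.0, 0.0, 1.0]] cam at [0.514 0.119 0.247]
```

Emit:
servo_tool --rows '[[[0,0,0,0.0015,-0.001,0.01,-1],[0,0,0,0,0,0.015,-1],[0,0,0,0,0,0.01,-1],[0,0,0,0,0,0.008,-1],[0,0,0,0,0,0,-1]]]'

```text
t: 30.88
tcp_pos: [0.4349, 0.1194, 0.0435]
tool_rot: [1.0, -0.001, -0.002, 0.0]
force: [-0.6, -0.8, -0.6]
finger_gap: 0.616
gripper_force: 26.8
```

Emit:
servo_tool --rows '[[[0,0,0,0,0,0.008,-1],[0,0,0,0,0,0.008,-1],[0,0,0,0,0,0.006,-1],[0,0,0,0,0,0.004,-1],[0,0,0,0,0,0.0025,-1],[0,0,0,0,0,0,-1],[0,0,0,0,0,0,-1]]]'

```text
t: 31.47
tcp_pos: [0.4358, 0.1207, 0.0167]
tool_rot: [1.0, 0.0, -0.0, 0.0]
force: [-0.5, 0.4, 0.1]
finger_gap: 0.617
gripper_force: 26.8
```

Emit:
servo_tool --rows '[[[0,0,0,0,0,0.001,-1],[0,0,0,0,0,0.0005,-1],[0,0,0,0,0,0,-1]]]'

```text
t: 31.72
tcp_pos: [0.4361, 0.1207, 0.0157]
tool_rot: [1.0, 0.0, 0.0, -0.0]
force: [-0.5, 0.6, 2.4]
finger_gap: 0.617
gripper_force: 27.0
```

Emit:
servo_tool --rows '[[[0,0,0,0,0,0,0.7],[0,0,0,0,0,0,0.7],[0,0,0,0,0,0,0.7],[0,0,0,0,0,0,0.7],[0,0,0,0,0,-0.01,0.7],[0,0,0,0,0,-0.03,1],[0,0,0,0,0,-0.04,1],[0,0,0,0,0,-0.04,1]]]'

```text
t: 32.38
tcp_pos: [0.4345, 0.1205, 0.1358]
tool_rot: [1.0, 0.0, -0.002, 0.0]
force: [1.3, 0.9, -0.5]
finger_gap: 0.997
gripper_force: 0.0
```

Emit:
servo_tool --rows '[[[0,0,0,0.018,0.034,-0.01,1],[0,0,0,0.018,0.034,0,1],[0,0,0,0.018,0.034,0,1],[0,0,0,0.018,0.034,0,1],[0,0,0,0.018,0.034,0,1],[0,0,0,0.018,0.034,0,1],[0,0,0,0.018,0.034,0,1],[0,0,0,0.018,0.034,0,1]]]'

```text
t: 33.05
tcp_pos: [0.58, -0.1531, 0.145]
tool_rot: [1.0, -0.0, -0.0, -0.0]
force: [1.1, 1.5, 0.3]
finger_gap: 1.002
gripper_force: 0.0
```

Emit:
servo_tool --rows '[[[0,0,0,0.015,0.03,0.01,1],[0,0,0,0.005,0.01,0.02,1],[0,0,0,0,0,0,1],[0,0,0,0,0,0,1]]]'

```text
t: 33.38
tcp_pos: [0.5983, -0.1912, 0.1136]
tool_rot: [1.0, -0.001, -0.002, -0.001]
force: [0.2, 0.5, 0.7]
finger_gap: 1.0
gripper_force: 0.0
```

```bash
python3 look.py w14; python3 blob.py w14 .601 -.19 .018 .042 brass
```

```text
t 33.38 tcp [ 0.5983 -0.1912  0.1136] yaw -0.1 tilt 0.3 F [0.2 0.5 0.7] gap 1.000 gf 0.0 q [-0.49  0.65  1.51  0.    0.98  1.08]
[[371.6, 0.0, 319.1], [0.0, 371.6, 236.5], [0.0, 0.0, 1.0]] cam at [ 0.679 -0.192  0.272]
expect px [317. 228.] r 52
bbox (290, 198, 57, 56) circle [ 0.6025 -0.1904] dia 0.0426
```

Emit:
servo_tool --rows '[[[0,0,0,0.003,0,0.03,1],[0,0,0,0,0,0.035,1],[0,0,0,0,0,0.03,1],[0,0,0,0,0,0.02,1],[0,0,0,0,0,0.008,0.5],[0,0,0,0,0,0.004,0.5],[0,0,0,0,0,0.002,0.5],[0,0,0,0,0,0,0.5]]]'

```text
t: 34.1
tcp_pos: [0.6038, -0.1913, -0.0124]
tool_rot: [1.0, 0.0, 0.001, 0.001]
force: [-0.3, -0.8, 1.0]
finger_gap: 0.751
gripper_force: 0.0
```

Emit:
servo_tool --rows '[[[0,0,0,0,0,0,-1],[0,0,0,0,0,0,-1],[0,0,0,0,0,0,-1],[0,0,0,0,0,0,-1],[0,0,0,0,0,0,-1],[0,0,0,0,0,0,-1]]]' --squeeze 40

```text
t: 34.6
tcp_pos: [0.6039, -0.1917, -0.0118]
tool_rot: [1.0, 0.0, 0.001, 0.0]
force: [-0.7, 0.7, 6.2]
finger_gap: 0.48
gripper_force: 40.2
```

Emit:
servo_tool --rows '[[[0,0,0,0,0,-0.005,-1],[0,0,0,0,0,-0.01,-1],[0,0,0,0,0,-0.015,-1],[0,0,0,0,0,0,-1]]]'

```text
t: 34.93
tcp_pos: [0.6047, -0.1924, 0.0192]
tool_rot: [1.0, 0.0, 0.002, 0.001]
force: [0.5, 0.5, -1.4]
finger_gap: 0.477
gripper_force: 40.9
```

Emit:
servo_tool --rows '[[[0,0,0,0,0,-0.03,-1],[0,0,0,0,0,-0.03,-1],[0,0,0,-0.01,-0.02,-0.018,-1],[0,0,0,-0.018,-0.034,0,-1],[0,0,0,-0.018,-0.034,0,-1],[0,0,0,-0.018,-0.034,0,-1],[0,0,0,-0.018,-0.034,0,-1],[0,0,0,-0.018,-0.034,0,-1]]]'

```text
t: 35.6
tcp_pos: [0.5017, -0.0002, 0.0944]
tool_rot: [1.0, -0.0, 0.0, 0.0]
force: [0.1, 0.9, -1.9]
finger_gap: 0.474
gripper_force: 41.2
```

Emit:
servo_tool --rows '[[[0,0,0,-0.018,-0.034,0,-1],[0,0,0,-0.018,-0.034,0,-1],[0,0,0,-0.018,-0.034,0,-1],[0,0,0,-0.01,-0.018,0,-1],[0,0,0,-0.002,-0.002,0,-1],[0,0,0,0,0,0,-1],[0,0,0,0,0,0,-1]]]'

```text
t: 36.18
tcp_pos: [0.438, 0.1202, 0.0945]
tool_rot: [1.0, 0.0, 0.001, 0.0]
force: [0.6, 0.4, -1.2]
finger_gap: 0.476
gripper_force: 41.2
```

```bash
python3 look.py w15
```

```text
t 36.18 tcp [0.438  0.1202 0.0945] yaw 0.0 tilt 0.1 F [ 0.6  0.4 -1.2] gap 0.476 gf 41.2 q [ 0.02  0.51  1.96 -0.    0.66  1.59]
[[371.6, 0.0, 319.1], [0.0, 371.6, 236.5], [0.0, 0.0, 1.0]] cam at [0.517 0.12  0.254]
```

Everything lines up, so I'll lower it from 0.0945 to 0.051.

Emit:
servo_tool --rows '[[[0,0,0,0,0,0.01,-1],[0,0,0,0,0,0.012,-1],[0,0,0,0,0,0.01,-1],[0,0,0,0,0,0.005,-1],[0,0,0,0,0,0.003,-1],[0,0,0,0,0,0.002,-1],[0,0,0,0,0,0,-1]]]'

```text
t: 36.82
tcp_pos: [0.4372, 0.1201, 0.0521]
tool_rot: [1.0, -0.0, 0.0, 0.0]
force: [-1.0, -0.4, -0.2]
finger_gap: 0.475
gripper_force: 41.2
```

Emit:
servo_tool --rows '[[[0,0,0,0,0,0.001,-1],[0,0,0,0,0,0,-1],[0,0,0,0,0,0,-1]]]'

```text
t: 37.07
tcp_pos: [0.437, 0.1206, 0.0516]
tool_rot: [1.0, 0.0, 0.0, -0.0]
force: [0.1, 0.3, -1.5]
finger_gap: 0.473
gripper_force: 41.2
```

Emit:
servo_tool --rows '[[[0,0,0,0,0,0.001,-1],[0,0,0,0,0,0,-1],[0,0,0,0,0,0,-1]]]'

```text
t: 37.32
tcp_pos: [0.4371, 0.1207, 0.0512]
tool_rot: [1.0, 0.0, 0.001, 0.0]
force: [-0.6, -0.5, 5.4]
finger_gap: 0.472
gripper_force: 41.9
```

Emit:
servo_tool --rows '[[[0,0,0,0,0,0,0.5],[0,0,0,0,0,0,0.5],[0,0,0,0,0,0,0.5],[0,0,0,0,0,0,0.5],[0,0,0,0,0,-0.01,0.5],[0,0,0,0,0,-0.03,1],[0,0,0,0,0,-0.03,1],[0,0,0,0,0,-0.03,1]]]'

```text
t: 37.98
tcp_pos: [0.4361, 0.1206, 0.1509]
tool_rot: [1.0, 0.0, -0.001, 0.0]
force: [0.2, -0.4, -0.5]
finger_gap: 1.003
gripper_force: 0.0
```

Emit:
servo_tool --rows '[[[0,0,0,0,0.035,-0.02,1],[0,0,0,0,0.04,0,1],[0,0,0,0,0.04,0,1],[0,0,0,0,0.04,0,1],[0,0,0,0,0.03,0,1],[0,0,0,0,0,0,1],[0,0,0,0,0,0,1]]]'

```text
t: 38.57
tcp_pos: [0.4368, -0.0659, 0.1701]
tool_rot: [1.0, -0.002, -0.0, -0.0]
force: [-0.0, 0.6, 0.9]
finger_gap: 1.0
gripper_force: 0.0
```

```bash
python3 look.py w16;python3 -c "
import cv2
a=cv2.imread('pics/w16.png');cv2.imwrite('pics/w16c.png',cv2.convertScaleAbs(a,alpha=1.5))"
```

```text
t 38.57 tcp [ 0.4368 -0.0659  0.1701] yaw -0.2 tilt 0.0 F [-0.   0.6  0.9] gap 1.000 gf 0.0 q [-0.4   0.35  1.92  0.    0.86  1.17]
[[371.6, 0.0, 319.1], [0.0, 371.6, 236.5], [0.0, 0.0, 1.0]] cam at [ 0.516 -0.067  0.329]
```

View pics/w16c.png

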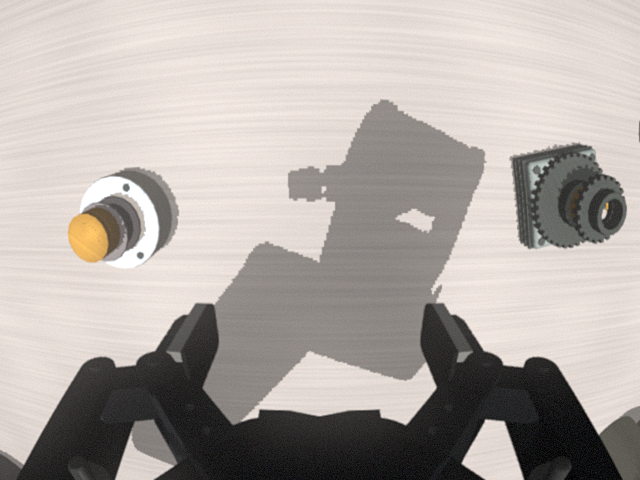

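Both stacks are complete and upright: pulley and cap on the idler at (90,238), and gear, sleeve and small gear on the motor at (600,210). The robot is clear of everything, so I'll hand it in.

```bash
python3 -c "
from station import manip
print(manip.sign_off())"
```

```text
the job is handed in; nothing more can be done
None
```

I handed the job in at about 39 s: both stacks look fully seated and upright in the last wrist picture, the tub, spray bottle and spanner were not touched, and sign-off gave no verdict.

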